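# Charge the jade tumbling drum

## Task

Open the blue tumbling drum by turning its lid anticlockwise out of the hooks, lift the lid out and lay it on the round grey felt pad, knob up. Then pour all eight jade pebbles from the steel scoop into the drum, and stand the empty scoop upright on the table again. Leave the two stone rings and the red dressing stone where they are.

Things in the scene. Friction and masses are not known exactly. Their poses are not given: they have to be found in the camera images.
- drum: blue drum with black bands, fixed, standing mouth up; outer diameter 132 mm, rim 120 mm high, inside floor at 8 mm. Origin at the centre of its underside, z up. Two steel hooks stand outside the rim at its +x and -x sides, out to 92 mm from the axis, top at 136 mm; their 40 mm wide tabs overhang the lid's ears with about 2 mm play
- drum_mouth (a point): centre of the drum's mouth, at rim height; the mouth is 120 mm across. Seen from above, each hook's slot is closed at its clockwise end; turned anticlockwise the lid's ears come free of the tabs about 0.5 rad from the drum's x axis and meet red stop posts at about 1.06 rad; there the lid lifts straight out
- lid: round aluminium bayonet lid, diameter 132 mm, 0.2 to 0.42 kg, with two ears along its x axis (160 mm over the ears, 24 mm wide, 8 mm thick). Origin at the centre of its underside, a rubber plug 110 mm across and 10 mm deep that sits loosely in the drum's mouth; plate from 10 to 18 mm above the origin. Starts locked on the drum, its x axis within 0.15 rad of the drum's
- lid_knob (a point): middle of the orange bar knob on the lid, 36 mm above the lid's origin; the bar runs along the lid's x axis, 74 mm long, 18 mm wide, from 18 to 54 mm above the lid's origin
- pad: round grey felt pad, 170 mm across and 6 mm thick, fixed to the bench, on one side of the drum (the scoop is on the other); origin at the centre of its underside
- scoop: open steel cup, 0.13 to 0.22 kg empty, 75 mm high, wall 3 mm, holding the eight pebbles about 47 mm deep. Its two y sides are flat, parallel and upright, 58 mm apart outside: grip across them. Its two x ends flare from 60 mm apart at the bottom to 96 mm at the mouth; either is a pouring lip. Origin at the centre of its underside, z up to the mouth
- scoop_mouth (a point): centre of the scoop's mouth, 75 mm above its origin. A hand gripping from straight above covers the mouth; leaning back from the pouring end by about 35 degrees, gripping about 60 mm up, it leaves the mouth free. The scoop must be tipped by about 100 degrees to empty
- pebble1: rough jade pebble in green, white or black, 27 mm long and 21 mm thick, 18 g, rounded so that it rolls; origin at its middle; starts in the scoop
- pebble2: rough jade pebble in green, white or black, 27 mm long and 21 mm thick, 18 g, rounded so that it rolls; origin at its middle; starts in the scoop
- pebble3: rough jade pebble in green, white or black, 27 mm long and 21 mm thick, 18 g, rounded so that it rolls; origin at its middle; starts in the scoop
- pebble4: rough jade pebble in green, white or black, 27 mm long and 21 mm thick, 18 g, rounded so that it rolls; origin at its middle; starts in the scoop
- pebble5: rough jade pebble in green, white or black, 27 mm long and 21 mm thick, 18 g, rounded so that it rolls; origin at its middle; starts in the scoop
- pebble6: rough jade pebble in green, white or black, 27 mm long and 21 mm thick, 18 g, rounded so that it rolls; origin at its middle; starts in the scoop
- pebble7: rough jade pebble in green, white or black, 27 mm long and 21 mm thick, 18 g, rounded so that it rolls; origin at its middle; starts in the scoop
- pebble8: rough jade pebble in green, white or black, 27 mm long and 21 mm thick, 18 g, rounded so that it rolls; origin at its middle; starts in the scoop
- grey_ring: grey stone ring, 72 mm across, 12 mm thick, lying flat; a bystander to leave alone; origin at the centre of its underside
- black_ring: black stone ring, 72 mm across, 12 mm thick, lying flat; a bystander to leave alone; origin at the centre of its underside
- dressing_stone: red-brown stick of abrasive, 40 x 110 x 25 mm, beyond the drum; a bystander to leave alone; origin at the centre of its underside

How it is judged:
On the way, in this order (a step that is already met when the one before it is completed fails the run):
1. the lid lies on the felt pad, knob up, released (horizontal distance between lid and pad below 0.04 m and height (world z) of lid below 0.012 m and angle between lid's own z axis and vertical below 0.1 rad and linear speed of lid below 0.02 m/s and contact force between the fingers and lid below 0.1 N), for 0.2 s.
2. all eight pebbles are in the drum (horizontal distance between each of pebble1, pebble2, pebble3, pebble4, pebble5, pebble6, pebble7, pebble8 and drum below 0.06 m and height (world z) of each of pebble1, pebble2, pebble3, pebble4, pebble5, pebble6, pebble7, pebble8 below 0.11 m), for 0.2 s.
At the end, for the whole second after the job is handed in: All eight pebbles are inside the drum, the lid lies flat on the felt pad knob up with its centre within 40 mm of the pad's, and the scoop stands upright (within 0.1 rad) on the table; lid and scoop are at rest and released (all of step 1 and all of step 2 and linear speed of scoop below 0.02 m/s and contact force between the fingers and scoop below 0.1 N and angle between scoop's own z axis and vertical below 0.1 rad and height (world z) of scoop between -0.01 and 0.012 m); the robot touches nothing.
It fails at once if the grey ring is pushed more than 30 mm (distance of grey_ring from where it was at the start of the episode above 0.03 m).
It fails at once if the black ring is pushed more than 30 mm (distance of black_ring from where it was at the start of the episode above 0.03 m).
It fails at once if the dressing stone is pushed more than 30 mm (distance of dressing_stone from where it was at the start of the episode above 0.03 m).
It also fails if it takes over 72 s, if anything falls off the work surface, if the arm or the gripper's body presses on something with over 40 N, if the wrist force passes 120 N, or if a joint passes its speed limit or range.

## Robot

A 7-joint arm with a two-finger parallel gripper is mounted at the origin on the work surface. World frame = base frame: x ahead of the robot, y to its left, z up, the work surface at z = 0. Lengths are in m, angles in rad, forces in N, time in s.
With the tool pointing down it reaches from about 0.425 to 0.925 m from the base axis. Payload 6.8 kg.
Tool frame: the origin (TCP) lies midway between the tips of the shut fingers; the grasp point (between the pads) lies 19 mm behind it; z points along the fingers, y is the direction in which the jaws open and shut (so a half turn about z gives the same grasp; the last joint's range is limited). The gripper opens to 85 mm and grips with 20 to 120 N. Pads are 22 mm wide; open, the fingers measure 114 mm over their backs; the gripper's body (76 mm by 85 mm) begins 54 mm behind the grasp point. The pads swing forward as they close: fully open they stand 13 mm farther back than shut.
Start: joints at [-1.266, 0.477, 0.022, 1.555, -0.011, 1.109, -0.083], TCP at [0.271, 0.618, 0.231] pointing down, gripper open.
Joint ranges: [-2.96, 2.96], [-0.34, 2.1], [-1.41, 1.46], [0.24, 2.44], [-1.37, 4.51], [0.17, 1.92], [-2.96, 2.96]. Speed limits (rad/s): [2.39, 2.39, 3.14, 3.14, 3.14, 3.14, 3.14].

## Interface

Orientations are given as a unit quaternion [x, y, z, w].
In Python, from station import goto, movel, movej, gripper_open, close, wait, ik, read_state, snapshot, PlanningError, finish_job gives the robot as it stands. Calls block until the motion is done:
- goto(position, orientation): joint-space move of the TCP to a pose.
- movel(position, frame=None, max_speed=0.15, f_stop=None): straight line of the TCP; frame=None keeps the orientation; max_speed is the mean speed in m/s. With f_stop (N) it stops when the force on the tool has changed by that much, and returns True; else False.
- movej(angles): joint-space move.
- gripper_open() and close(): open the fingers fully, or close them until they stop; the grip force is fixed at half the most.
- wait(seconds).
- ik(position, orientation): joint angles nearest the present ones, or None.
- read_state(): the state.
- snapshot(name): name is "scene" or "top"; returns a dict with "img" (384x512x3 uint8, red, green, blue), "K" (3x3 intrinsics, pixels), "world_from_camera" (4x4, takes a point from camera to world coordinates). Camera axes: x right, y up, looking along -z (the intrinsics and any distortion apply to the point x, -y, -z); pixel columns grow to the right and rows downward; lengths in m; the calibration is good to about 2 mm. A picture is of the moment at which its call begins. There is no depth.
A pose or a line that the arm cannot do raises PlanningError and nothing moves.
- finish_job(): hands the job in, once; it reports no verdict.
The state is a dict: "t": time; "q": joint angles; "dq": joint speeds; "joint_torque": joint torques, N m; "tool_pos": TCP position; "orientation": TCP orientation; "force": force on the tool from outside, world axes, zero at the start; "moment": the same for the moment, N m; "width": opening from 0.0 (shut) to 1.0 (fully open).
Only numpy, scipy, OpenCV 4.12 (cv2) and the standard library are available. Lean on these libraries where they do the work, as an engineer would, in place of code of your own. Each camera call takes 0.05 s, during which the arm holds its last target. There are 200 camera calls.

## Working session

There is one attempt and no reset: what is moved stays moved. The work goes in short steps, each a Python script; the robot and the scene stay as the last script left them, time stands still between calls to the robot, and variables do not carry over. Pictures are saved under pics/ and viewed, about 8 in all and at most 12, crops included, and the job is handed in when it is done.

```bash
ls; mkdir -p pics
python3 - <<'E'
from station import *
import cv2,numpy as np,pickle
for n in("top","scene"):
    s=snapshot(n); cv2.imwrite(f"pics/{n}0.png",s["img"][:,:,::-1]); pickle.dump(s,open(f"{n}0.pkl","wb"))
    print(n,s["K"].tolist(),np.round(s["world_from_camera"],4).tolist(),[k for k in s])
print(read_state())
E
```

```text
pics
top [[384.9942450169343, 0.0, 254.6346970390492], [0.0, 384.9942450169343, 184.2685686987372], [0.0, 0.0, 1.0]] [[0.0129, 0.9958, -0.0905, 0.5209], [-0.9998, 0.0117, -0.0131, 0.0027], [-0.0119, 0.0906, 0.9958, 0.8903], [0.0, 0.0, 0.0, 1.0]] ['img', 'K', 'world_from_camera']
scene [[458.30257445521545, 0.0, 257.8351747099154], [0.0, 458.30257445521545, 190.19602703680278], [0.0, 0.0, 1.0]] [[-0.0744, -0.7884, 0.6107, 1.2957], [0.9971, -0.0671, 0.0348, 0.0594], [0.0135, 0.6115, 0.7911, 1.0274], [0.0, 0.0, 0.0, 1.0]] ['img', 'K', 'world_from_camera']
{'t': 0.1, 'q': array([-1.26608503,  0.47771292,  0.02237327,  1.55633493, -0.01152448,
        1.10930018, -0.08312105]), 'dq': array([-0.00054897, -0.00217977, -0.00115834, -0.00148814,  0.00079996,
        0.0001108 , -0.00161547]), 'joint_torque': array([ 4.31551409e-03, -5.97760963e+01,  1.61396876e+00, -2.81950396e+01,
        1.28937987e-02,  5.06037366e-03, -2.21780670e-05]), 'tool_pos': array([0.27061016, 0.61780765, 0.23043401]), 'orientation': array([ 2.04962172e-01,  9.78769557e-01, -8.05671925e-04, -1.12469321e-04]), 'force': array([ 0.10375691, -0.18129713, -0.40774732]), 'moment': array([-0.00541086,  0.00788726, -0.01609464]), 'width': 0.9984803451197783}
```

View pics/top0.png

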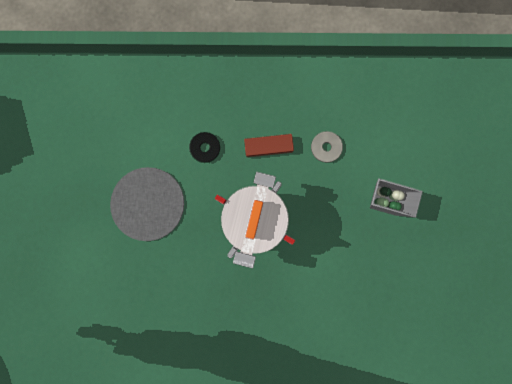

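View pics/scene0.png

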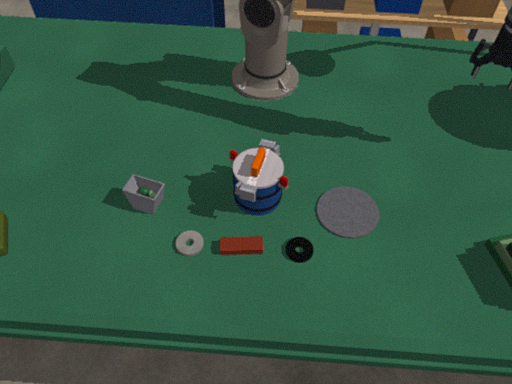

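The top view shows the drum and lid near (255,220), with hooks at (265,180) and (244,260). The pad is at (148,204), the scoop at (397,198), the rings at (205,147) and (327,147), and the stone at (269,145). Next I'll measure them.

```bash
cat > h.py <<'E'
import numpy as np,cv2,pickle
from scipy.spatial.transform import Rotation as R
def ray(s,uv,z):
    K=s["K"];T=np.asarray(s["world_from_camera"]);uv=np.atleast_2d(uv).astype(float)
    d=np.c_[(uv[:,0]-K[0,2])/K[0,0],-(uv[:,1]-K[1,2])/K[1,1],-np.ones(len(uv))]@T[:3,:3].T
    o=T[:3,3]; return o+d*((z-o[2])/d[:,2])[:,None]
def blob(m,roi):
    x0,y0,x1,y1=roi; k=np.zeros(m.shape,np.uint8); k[y0:y1,x0:x1]=m[y0:y1,x0:x1]
    c=max(cv2.findContours(k,cv2.RETR_EXTERNAL,cv2.CHAIN_APPROX_NONE)[0],key=cv2.contourArea)
    return c.reshape(-1,2)
def quat(yaw,tilt=0):
    """tool down, jaws along y'=yaw; tilt about jaw axis"""
    c,s=np.cos(yaw),np.sin(yaw)
    # tool y=(c,s,0); z=down
    y=np.array([c,s,0]);z=np.array([0,0,-1.]);M=np.c_[np.cross(y,z),y,z]
    return (R.from_rotvec(tilt*y)*R.from_matrix(M)).as_quat()
E
python3 - <<'E'
from h import *
s=pickle.load(open("top0.pkl","rb"));im=s["img"];hsv=cv2.cvtColor(im,cv2.COLOR_RGB2HSV);H,S,V=cv2.split(hsv)
b=lambda m:m.astype(np.uint8)
kn=blob(b((H<14)&(S>180)&(V>150)),(240,195,270,245))
w=ray(s,kn,.164);r=cv2.minAreaRect((w[:,:2]*1000).astype(np.float32));print("knob",r)
lidm=blob(b((S<90)&(V>90)),(212,170,296,272));print("lid ext",lidm.min(0),lidm.max(0))
pad=blob(b((S<60)&(V>40)),(105,160,192,248));w=ray(s,pad,.006);print("pad",cv2.minEnclosingCircle((w[:,:2]*1000).astype(np.float32)))
sc=blob(b((S<70)&(V>70)),(365,170,430,225));w=ray(s,sc,.075);print("scoop",cv2.minAreaRect((w[:,:2]*1000).astype(np.float32)))
for n,uv in dict(hook1=(265,180),hook2=(244.5,260)).items(): print(n,ray(s,uv,.136))
for n,uv in dict(gr=(327,147),br=(205,147),ds=(269,145)).items(): print(n,ray(s,uv,.012))
a=cv2.resize(im[165:275,205:305],None,fx=4,fy=4,interpolation=cv2.INTER_CUBIC);c=cv2.resize(im[165:275,350:440],None,fx=4,fy=4,interpolation=cv2.INTER_CUBIC)
cv2.imwrite("pics/crop.png",np.hstack([a,c])[:,:,::-1])
E
```

```text
knob ((521.6190795898438, 12.323504447937012), (14.846026420593262, 69.46290588378906), 77.14339447021484)
lid ext [215 171] [288 268]
pad ((554.1572875976562, 262.068115234375), 85.83013916015625)
scoop ((567.3350830078125, -285.2314453125), (99.9298095703125, 67.92572784423828), 74.44867706298828)
hook1 [[ 0.59807112 -0.0077087   0.136     ]]
hook2 [[0.44213726 0.03029779 0.136     ]]
gr [[ 0.68891699 -0.15155835  0.012     ]]
br [[0.68593263 0.1302338  0.012     ]]
ds [[ 0.69218406 -0.01781646  0.012     ]]
```

View pics/crop.png

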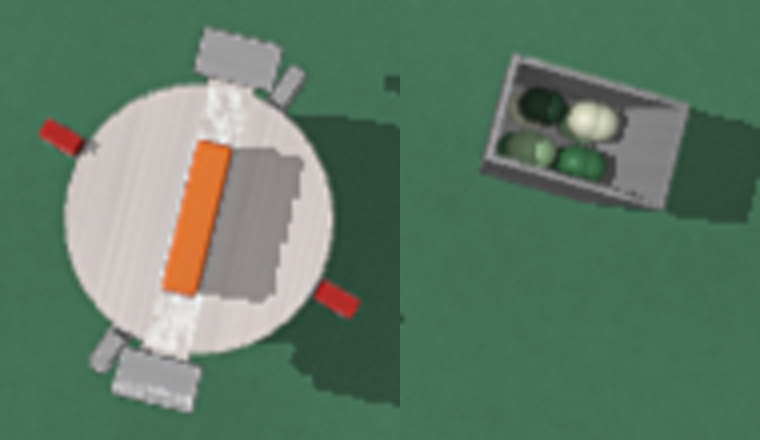

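Run:
```python
from h import *
from station import *
s=pickle.load(open("top0.pkl","rb"))
c=ray(s,[(378.75,178.75),(422,191.25),(416.25,217),(372,205)],.075)*1000
print("scoop corners",c.round(),c.mean(0).round(1),np.linalg.norm(c-np.roll(c,-1,0),axis=1).round())
np.set_printoptions(precision=3,suppress=True)
C=[.521,.0118]
for y0 in(1.347,1.347-np.pi):
    for y in(y0,y0+.8):
        print(y,ik([*C,.26],quat(y)),ik([*C,.133],quat(y)),ik([.554,.262,.03],quat(y)))
# scoop poses: heading phi of pour dir, tilt (0 = upright scoop, tool leaning 35deg)
def pose(P,phi,t):
    d=np.array([np.cos(phi),np.sin(phi),0]);y=np.array([-d[1],d[0],0])
    a=np.radians(35)-t; z=np.sin(a)*d-np.cos(a)*np.array([0,0,1])
    out=[]
    for sg in(1,-1):
        M=np.c_[np.cross(sg*y,z),sg*y,z]; out.append((np.array(P)+.019*z,R.from_matrix(M).as_quat()))
    return out
for ph in(1.299,1.299-np.pi):
    for k in(0,1):
        p,q=pose([.567,-.285,.06],ph,0)[k];print("grasp",ph,k,ik(p,q))
for ph in np.arange(-np.pi,np.pi,np.pi/8):
    for k in(0,1):
        r=[ik(*pose([.52-.03*np.cos(ph),.012-.03*np.sin(ph),.21],ph,np.radians(t))[k]) is not None for t in(0,30,60,80,100)]
        print("pour",round(ph,2),k,"".join("01"[int(x)] for x in r))
```

```text
scoop corners [[ 610. -250.   75.]
 [ 584. -340.   75.]
 [ 530. -327.   75.]
 [ 554. -235.   75.]] [ 569.5 -287.9   75. ] [94. 56. 95. 58.]
1.347 [-0.541  0.2    0.464  1.911 -0.103  1.053  1.313] [-0.423  0.362  0.344  2.032 -0.171  0.775  1.37 ] [-0.593  0.624  0.067  1.852 -0.063  0.668  0.858]
2.1470000000000002 [-0.433  0.195  0.336  1.905 -0.073  1.054  2.081] [-0.314  0.352  0.209  2.025 -0.102  0.774  2.103] [-0.482  0.624 -0.082  1.844  0.077  0.677  1.538]
-1.7945926535897931 [-0.843  0.244  0.839  1.927 -0.208  1.059 -1.711] [-0.806  0.474  0.858  2.054 -0.488  0.827 -1.456] [-0.974  0.713  0.601  1.879 -0.586  0.732 -1.832]
-0.9945926535897931 [-0.761  0.226  0.732  1.923 -0.173  1.056 -0.95 ] [-0.667  0.412  0.659  2.046 -0.351  0.794 -0.792] [-0.879  0.674  0.461  1.872 -0.447  0.698 -1.152]
grasp 1.299 0 [ 0.005  1.118  1.051  1.701 -1.338  1.623 -1.9  ]
grasp 1.299 1 [ 0.127  0.96   0.789  1.693 -1.169  1.419  1.155]
grasp -1.8425926535897932 0 [-0.396  0.842  0.69   1.861  0.176  0.671 -0.285]
grasp -1.8425926535897932 1 [-0.056  0.716  0.193  1.837  0.665  0.834  2.454]
pour -3.14 0 11110
pour -3.14 1 11110
pour -2.75 0 11110
pour -2.75 1 11110
pour -2.36 0 11111
pour -2.36 1 11111
pour -1.96 0 11111
pour -1.96 1 11111
pour -1.57 0 11111
pour -1.57 1 11111
pour -1.18 0 11111
pour -1.18 1 11111
pour -0.79 0 11111
pour -0.79 1 11111
pour -0.39 0 11111
pour -0.39 1 11111
pour 0.0 0 11110
pour 0.0 1 11110
pour 0.39 0 11110
pour 0.39 1 11111
pour 0.79 0 11111
pour 0.79 1 11111
pour 1.18 0 11111
pour 1.18 1 11111
pour 1.57 0 11111
pour 1.57 1 11111
pour 1.96 0 11111
pour 1.96 1 11111
pour 2.36 0 11111
pour 2.36 1 11111
pour 2.75 0 11110
pour 2.75 1 11110
```

Run:
```python
from h import *
from station import *
np.set_printoptions(precision=4,suppress=True)
def st(m):
    s=read_state();print(m,round(s["t"],2),s["tool_pos"],s["force"],s["moment"],round(s["width"],3))
    return s
goto([.521,.0118,.24],quat(1.347));st("above")
print(movel([.521,.0118,.134],f_stop=8));st("down")
close();st("closed")
q=read_state()["q"].copy()
for i in range(6):
    q[6]+=.785/6;movej(q);s=st("turn")
im=snapshot("top")["img"];cv2.imwrite("pics/turned.png",cv2.resize(im[150:290,180:330],None,fx=4,fy=4)[:,:,::-1])
```

```text
above 2.43 [0.5212 0.0129 0.24  ] [-0.4982  0.3948  0.296 ] [-0.0254 -0.0188 -0.0088] 1.0
False
down 3.29 [0.5216 0.0119 0.1346] [0.6876 0.1871 0.1958] [-0.0123 -0.0027 -0.0409] 0.999
closed 3.92 [0.5214 0.0121 0.1345] [-0.491   1.0364  4.8331] [ 0.2037  0.1425 -0.0133] 0.198
turn 4.17 [0.5214 0.012  0.1345] [-0.0196 -0.0472  1.624 ] [0.0492 0.1049 0.177 ] 0.198
turn 4.42 [0.5215 0.012  0.1345] [ 0.1983 -0.7152  2.089 ] [-0.0102  0.0486  0.1945] 0.195
turn 4.67 [0.5215 0.0119 0.1345] [ 0.0898 -0.5851  0.616 ] [-0.0334  0.0652  0.1838] 0.203
turn 4.92 [0.5214 0.012  0.1345] [-0.8299 -0.5651  1.3225] [-0.0502 -0.0152  0.2329] 0.202
turn 5.17 [0.5214 0.012  0.1345] [0.1349 0.49   2.0696] [-0.0358  0.0559  0.1866] 0.197
turn 5.42 [0.5214 0.0121 0.1345] [-0.088  -0.6487  1.9284] [-0.0589  0.0348  0.2114] 0.2
```

View pics/turned.png

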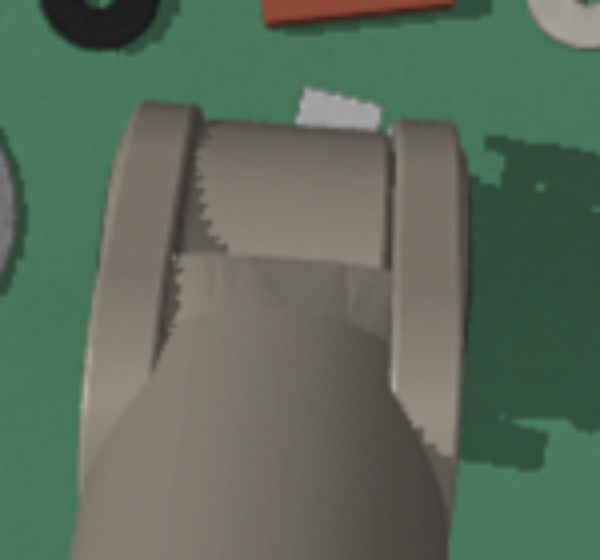

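The arm hides the lid in this view. The turning moment stayed at about 0.2 Nm and the width held, so I'll lift with force guarding.

Run:
```python
from h import *
from station import *
np.set_printoptions(precision=4,suppress=True)
def st(m):
    s=read_state();print(m,round(s["t"],2),s["tool_pos"],s["force"],s["moment"],round(s["width"],3))
    return s
hit=movel([.521,.012,.165],max_speed=.06,f_stop=12);st("lift")
if not hit:
    movel([.521,.012,.23]);st("up")
    movel([.554,.262,.15],max_speed=.25)
    movel([.554,.262,.045],max_speed=.2);st("pre")
    print(movel([.554,.262,.024],max_speed=.03,f_stop=5));st("down")
    gripper_open();st("open")
    movel([.554,.262,.2],max_speed=.25)
    goto([.56,-.1,.35],quat(1.347));st("away")
    s=snapshot("top");cv2.imwrite("pics/placed.png",s["img"][:,:,::-1]);pickle.dump(s,open("top1.pkl","wb"))
```

```text
lift 6.12 [0.5209 0.0121 0.1651] [-0.3522  0.552  -4.4262] [-0.0371  0.0053 -0.0114] 0.199
up 6.71 [0.5204 0.0121 0.2293] [-0.6024 -0.4963 -3.3051] [-0.0026  0.0069 -0.0783] 0.198
pre 8.59 [0.555  0.2616 0.0461] [-0.1775  0.9401 -2.8636] [-0.0277 -0.0179 -0.0251] 0.202
True
down 9.12 [0.5543 0.2623 0.0305] [-0.1501 -0.4163  4.7016] [0.0061 0.06   0.0147] 0.198
open 9.78 [0.5531 0.2617 0.0296] [-0.7141  0.3555 -0.083 ] [-0.0024  0.0417 -0.0436] 1.002
away 12.07 [ 0.5603 -0.0977  0.3491] [ 0.3983 -0.3756 -0.6041] [-0.0017 -0.0141 -0.024 ] 1.001
```

View pics/placed.png

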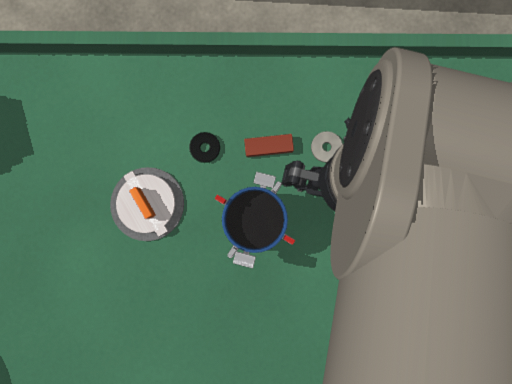

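The lid lies at (145,203), centred on the pad at (148,204). The drum is open. Next is the scoop plan.

```bash
cat >> h.py <<'E'
PH=1.303; SC=np.array([.5695,-.288,0]); DR=np.array([.5201,.0113,0]); UP=np.array([0,0,1.])
def pose(P,phi,t,k,lean=np.radians(35)):
    d=np.array([np.cos(phi),np.sin(phi),0]);y=np.array([-d[1],d[0],0])*(1-2*k)
    a=lean-t; z=np.sin(a)*d-np.cos(a)*UP
    return np.array(P)+.022*z,R.from_matrix(np.c_[np.cross(y,z),y,z]).as_quat()
def pour(phi,t,k,back=.03,zmin=.137):
    """lip (48,75) 'back' before drum centre, lowest scoop point at zmin; grasp ref at (0,60)"""
    d=np.array([np.cos(phi),np.sin(phi),0]); sx=np.array([np.cos(t),-np.sin(t)]); sz=np.array([np.sin(t),np.cos(t)])
    pt=lambda x,z:x*sx+z*sz
    low=min(pt(x,z)[1] for x,z in((.03,0),(-.03,0),(.048,.075),(-.048,.075)))
    g=pt(0,.06); l=pt(.048,.075)
    return pose(DR+d*(-back+g[0]-l[0])+UP*(zmin-low+g[1]),phi,t,k)
LO=np.array([-2.96,-.34,-1.41,.24,-1.37,.17,-2.96]);HI=np.array([2.96,2.1,1.46,2.44,4.51,1.92,2.96])
E
python3 - <<'E'
from h import *
from station import *
np.set_printoptions(precision=2,suppress=True)
mg=lambda q:-9 if q is None else round(min((q-LO).min(),(HI-q).min()),2)
for ph in(PH,PH-np.pi):
    for k in(0,1):
        g=ik(*pose(SC+.06*UP,ph,0,k));print("grasp",round(ph,2),k,g,mg(g))
        for dp in(-.6,-.3,0,.3,.6):
            Q=[ik(*pour(ph+dp,np.radians(t),k)) for t in(0,35,70,105)]
            print("  pour",dp,[mg(q) for q in Q],Q[0],Q[3])
E
```

```text
grasp 1.3 0 [ 0.01  1.13  1.05  1.69 -1.34  1.63 -1.9 ] 0.03
  pour -0.6 [np.float64(0.03), np.float64(0.31), np.float64(0.6), np.float64(0.12)] [-0.68  0.22  1.08  2.41 -1.27  0.75 -2.61] [-0.64  0.94  0.5   1.56  0.19  1.8   2.13]
  pour -0.3 [np.float64(0.08), np.float64(0.25), np.float64(0.55), np.float64(0.27)] [-0.63  0.59  1.29  2.26 -1.29  1.29 -2.28] [-0.73  0.88  0.47  1.67  0.38  1.65  2.17]
  pour 0 [np.float64(0.14), np.float64(0.21), np.float64(0.48), np.float64(0.44)] [-0.53  0.76  1.28  2.1  -1.23  1.53 -2.07] [-0.81  0.81  0.42  1.81  0.57  1.48  2.17]
  pour 0.3 [np.float64(0.19), np.float64(0.08), np.float64(0.41), np.float64(0.47)] [-0.49  0.88  1.27  1.93 -1.16  1.69 -1.89] [-0.89  0.74  0.4   1.97  0.78  1.32  2.13]
  pour 0.6 [np.float64(0.11), np.float64(0.03), np.float64(0.3), np.float64(0.3)] [-0.48  0.97  1.27  1.78 -1.09  1.81 -1.71] [-0.98  0.68  0.43  2.14  1.03  1.14  2.05]
grasp 1.3 1 [ 0.15  0.95  0.76  1.68 -1.15  1.4   1.14] 0.22
  pour -0.6 [np.float64(0.04), np.float64(0.29), np.float64(0.5), np.float64(0.17)] [-0.55  0.17  0.91  2.4  -1.24  0.7  
[... 1881 characters left out ...]
  0.37 -1.12]
  pour -0.3 [np.float64(0.53), np.float64(0.46), np.float64(0.13), np.float64(0.22)] [-0.72  0.65  0.45  1.62  0.12  1.39  2.23] [ 1.26  0.95 -1.16  2.22 -1.14  0.4  -2.2 ]
  pour 0 [np.float64(0.63), np.float64(0.22), np.float64(0.16), np.float64(0.02)] [-0.79  0.56  0.39  1.76  0.27  1.27  2.33] [ 0.34  0.63  0.02  2.11 -1.35  1.3  -1.99]
  pour 0.3 [np.float64(0.53), np.float64(0.21), np.float64(0.11), np.float64(0.07)] [-0.85  0.46  0.34  1.91  0.42  1.13  2.41] [-0.14  0.82  0.64  1.97 -1.3   1.79 -1.87]
  pour 0.6 [np.float64(0.36), np.float64(0.06), np.float64(0.19), np.float64(0.13)] [-0.9   0.35  0.31  2.08  0.59  0.99  2.48] [-0.04  0.81  0.43  1.8  -1.04  1.79 -1.89]
```

Run:
```python
from h import *
from station import *
np.set_printoptions(precision=4,suppress=True)
def st(m):
    s=read_state();print(m,round(s["t"],2),s["tool_pos"],s["force"],s["moment"],round(s["width"],3))
p,q=pose(SC+.06*UP,PH,0,1); z=R.from_quat(q).as_matrix()[:,2]
goto(p-.13*z,q);st("pre")
print(movel(p,max_speed=.12,f_stop=6));st("at")
close();st("closed")
movel(p+[0,0,.06],max_speed=.1);st("lift")
s=snapshot("scene");cv2.imwrite("pics/grip.png",cv2.resize(s["img"][100:270,60:310],None,fx=3,fy=3)[:,:,::-1])
```

```text
pre 13.38 [ 0.5547 -0.3461  0.1492] [0.0847 0.684  1.784 ] [-0.5473  0.1495 -0.0044] 1.001
False
at 14.61 [ 0.5729 -0.2769  0.0427] [0.0403 0.062  0.0608] [-0.577   0.146  -0.0334] 1.002
closed 14.98 [ 0.573  -0.2766  0.0427] [ 0.0922 -2.1175  4.2461] [-0.4711  0.2222 -0.0438] 0.673
lift 15.73 [ 0.5728 -0.2755  0.1019] [-0.0199 -0.229  -2.6419] [-0.9083  0.2759  0.0128] 0.668
```

View pics/grip.png

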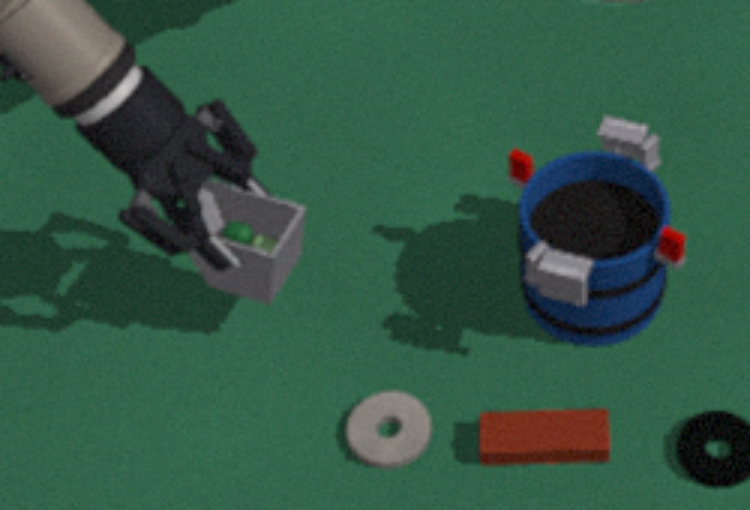

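The scoop is gripped upright and its mouth is free. Now I'll carry it to the drum and pour.

Run:
```python
from h import *
from station import *
np.set_printoptions(precision=3,suppress=True)
def st(m):
    s=read_state();print(m,round(s["t"],2),s["tool_pos"],s["force"],s["q"],round(s["width"],3))
p,q=pose(SC+.06*UP,PH,0,1); a=1.4
movel(p+[0,0,.17],max_speed=.2)
b,qb=pour(a,0,1,back=.06,zmin=.15); goto(b,qb);st("at drum")
for t in list(range(10,100,7))+[100,106]:
    goto(*pour(a,np.radians(t),1))
    if t>45: wait(.25)
    if t%21==10 or t>98: st(t)
wait(.6);st("end")
s=snapshot("scene");cv2.imwrite("pics/pour.png",cv2.resize(s["img"][80:260,160:360],None,fx=3,fy=3)[:,:,::-1])
```

```text
at drum 17.32 [ 0.504 -0.083  0.192] [ 1.249 -0.331 -2.219] [-0.322  0.57   0.979  2.008 -1.023  1.38   1.001] 0.67
10 17.68 [ 0.509 -0.058  0.182] [-0.135 -0.714 -2.053] [-0.532  0.536  1.062  2.041 -0.953  1.222  0.864] 0.668
31 18.49 [ 0.507 -0.065  0.182] [ 1.044 -0.662 -0.518] [-0.869  0.579  1.269  2.046 -0.733  1.056  0.602] 0.672
52 19.49 [ 0.506 -0.067  0.177] [-0.192 -0.378 -2.521] [-1.093  0.78   1.389  2.035 -0.571  0.994  0.379] 0.666
73 20.99 [ 0.508 -0.06   0.166] [-0.246 -0.298 -2.993] [-1.213  1.046  1.404  2.001 -0.442  0.998  0.173] 0.668
94 22.49 [ 0.509 -0.049  0.175] [-1.272  0.269 -1.466] [-1.289  1.312  1.41   1.931 -0.304  1.086  0.007] 0.672
100 22.99 [ 0.51  -0.045  0.178] [ 0.883 -0.65  -1.013] [-1.304  1.389  1.409  1.908 -0.268  1.118 -0.029] 0.672
106 23.49 [ 0.511 -0.04   0.181] [-0.461  0.123 -1.293] [-1.316  1.464  1.408  1.886 -0.232  1.149 -0.061] 0.666
end 24.09 [ 0.511 -0.04   0.18 ] [ 0.087 -0.318 -2.477] [-1.317  1.467  1.407  1.885 -0.232  1.15  -0.062] 0.672
```

View pics/pour.png

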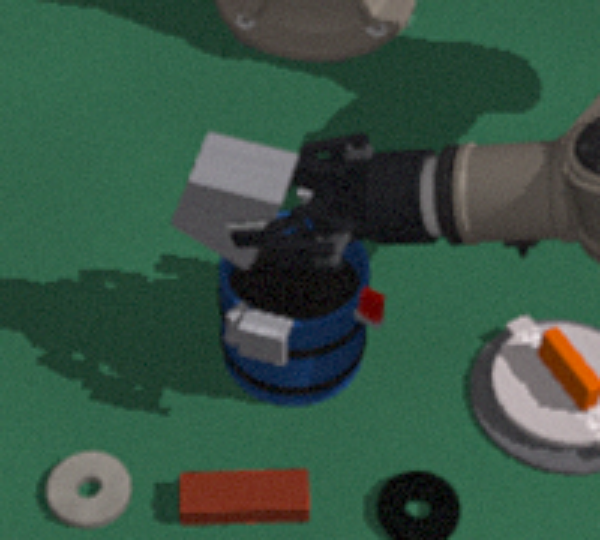

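No pebbles are visible outside the drum. I'll tip slightly further to be sure, then return and stand the scoop up.

Run:
```python
from h import *
from station import *
np.set_printoptions(precision=3,suppress=True)
def st(m):
    s=read_state();print(m,round(s["t"],2),s["tool_pos"],s["force"],s["q"],round(s["width"],3))
a=1.4
try:
    for t in(114,106,114): goto(*pour(a,np.radians(t),1))
    wait(.4);st("shaken")
except PlanningError as e: print(e)
for t in(100,85,70,55,40,25,10,0): goto(*pour(a,np.radians(t),1,zmin=.145))
b,qb=pour(a,0,1,back=.06,zmin=.15); movel(b+[0,0,.05]);st("upright")
p,q=pose(SC+.06*UP,PH,0,1)
goto(p+[0,0,.17],q);movel(p+[0,0,.02],max_speed=.2);st("pre")
print(movel(p-[0,0,.006],max_speed=.025,f_stop=4));st("down")
gripper_open();st("open")
z=R.from_quat(q).as_matrix()[:,2]
movel(read_state()["tool_pos"]-.15*z,max_speed=.15);st("back")
pos=read_state()["tool_pos"]; goto([.35,-.42,.4],q);st("away")
im=np.hstack([snapshot("top")["img"][110:270,100:440]]);im2=snapshot("scene")["img"][130:290,90:430]
cv2.imwrite("pics/end.png",cv2.resize(np.vstack([im,im2]),None,fx=1.85,fy=1.85)[:,:,::-1])
```

```text
shaken 25.3 [ 0.512 -0.034  0.183] [-0.764 -0.388 -1.062] [-1.329  1.559  1.401  1.855 -0.182  1.192 -0.103] 0.673
upright 28.78 [ 0.504 -0.082  0.242] [ 0.449 -0.265 -1.801] [-0.304  0.44   0.916  1.966 -0.913  1.371  0.859] 0.667
pre 30.52 [ 0.573 -0.276  0.063] [ 0.763  0.685 -0.648] [ 0.13   0.932  0.787  1.679 -1.142  1.428  1.128] 0.673
True
down 31.25 [ 0.573 -0.276  0.044] [ 0.462 -0.053  4.257] [ 0.138  0.957  0.772  1.682 -1.159  1.413  1.146] 0.668
open 31.65 [ 0.572 -0.275  0.043] [-0.909 -0.655 -0.807] [ 0.137  0.958  0.771  1.683 -1.158  1.411  1.146] 0.997
back 32.8 [ 0.55  -0.357  0.165] [ 0.319  0.114 -1.163] [ 0.234  0.866  0.856  1.53  -1.028  1.61   1.069] 1.002
away 34.0 [ 0.352 -0.419  0.399] [-0.335 -0.55   0.055] [ 0.407  0.541  0.952  1.467 -0.713  1.913  1.099] 1.002
```

View pics/end.png

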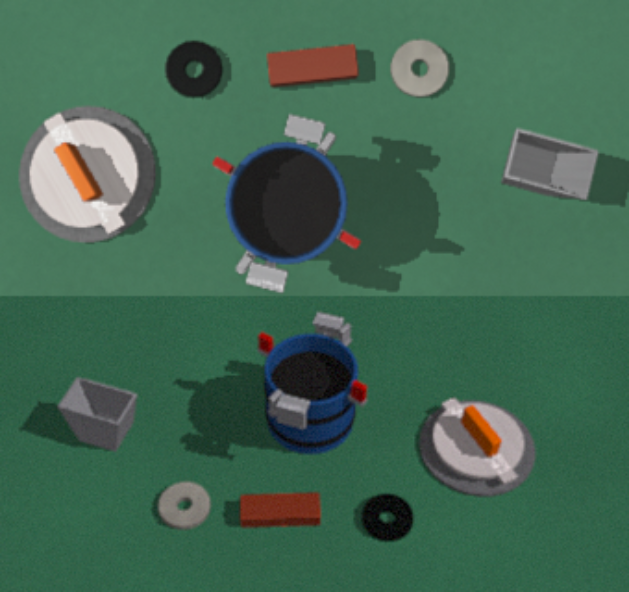

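The scoop is empty and upright, but no pebbles show in the dark drum. I'll brighten the interior and check the whole table.

Run:
```python
from h import *
from station import *
im=snapshot("top")["img"]; sc=snapshot("scene")["img"]
c=im[180:260,215:295].astype(float); print(c[40,30:50].mean(0), c[25:55,25:55].reshape(-1,3).max(0))
c=np.clip((c-10)*5,0,255).astype(np.uint8)
c=cv2.resize(c,(384,384),interpolation=cv2.INTER_CUBIC); f=cv2.resize(sc,(410,308))
out=np.zeros((384,794,3),np.uint8);out[:,:384]=c;out[:308,384:]=f
cv2.imwrite("pics/drum.png",out[:,:,::-1])
```

```text
[40.55 38.9  38.9 ] [44. 43. 42.]
```

View pics/drum.png

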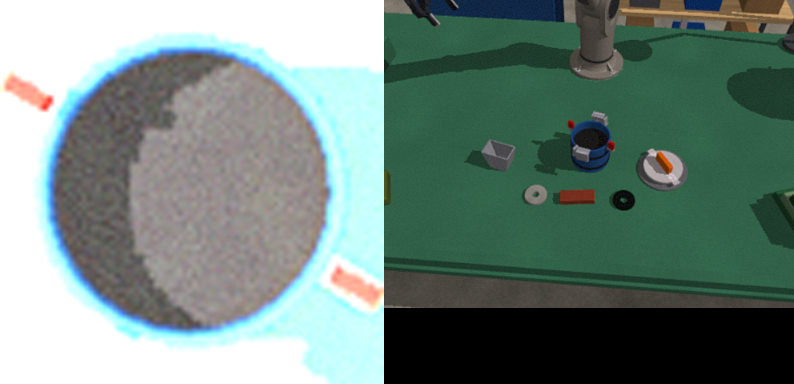

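The brightened interior shows one flat dark surface with a cast shadow. It also looked flat before pouring, so the dark filling may be drawn over the pebbles. I'll difference both views against the start to see whether anything has strayed.

Run:
```python
from h import *
from station import *
for n in("top","scene"):
    s0=pickle.load(open(n+"0.pkl","rb"));s=snapshot(n);pickle.dump(s,open(n+"2.pkl","wb"))
    # chroma difference ignores most shadow
    f=lambda i:cv2.GaussianBlur(i.astype(np.float32),(3,3),0)
    a,b=f(s0["img"]),f(s["img"]); ch=lambda x:x/(x.sum(2,keepdims=True)+20)
    m=((np.abs(ch(a)-ch(b)).max(2)>.05)|((b-a).max(2)>40)).astype(np.uint8)
    k,_,stt,ce=cv2.connectedComponentsWithStats(m)
    for i in range(1,k):
        if stt[i,4]>=12: print(n,stt[i],ce[i].round(),ray(s,ce[i],.01)[0].round(3), s["img"][int(ce[i][1]),int(ce[i][0])])
# height of the dark surface: shadow-edge stereo -> darker/lighter boundary in the drum, and pre/post pour comparison
t1=pickle.load(open("top1.pkl","rb"))["img"].astype(int);t2=pickle.load(open("top2.pkl","rb"))["img"].astype(int)
d=(t2-t1)[195:245,232:278]; print("interior diff mean/max",d.mean().round(2),np.abs(cv2.blur(d.astype(np.float32),(3,3))).max())
a=t2[190:252,227:285].astype(np.uint8);s2=pickle.load(open("scene2.pkl","rb"))["img"][145:215,225:295]
st=lambda i:cv2.resize(np.clip((i.astype(float)-10)*4,0,255).astype(np.uint8),(390,390),interpolation=cv2.INTER_CUBIC)
cv2.imwrite("pics/cmp.png",np.hstack([st(t1[190:252,227:285]),st(s2)])[:,:,::-1])
```

```text
top [ 116  171   58   65 2472] [143. 203.] [0.555 0.27  0.01 ] [228 123  55]
top [ 221  185   68   70 2470] [250. 219.] [0.522 0.025 0.01 ] [43 41 42]
top [379 187  13  10  95] [385. 192.] [ 0.588 -0.284  0.01 ] [107 107 108]
top [403 193   4   8  20] [404. 196.] [ 0.577 -0.328  0.01 ] [139 138 140]
top [416 192   7  25  35] [419. 206.] [ 0.556 -0.36   0.01 ] [140 141 141]
top [374 198   5   6  22] [376. 200.] [ 0.567 -0.262  0.01 ] [140 140 141]
top [383 200  21  11 137] [394. 205.] [ 0.558 -0.303  0.01 ] [105 104 104]
top [336 215   5  23  49] [338. 226.] [ 0.507 -0.177  0.01 ] [ 70 117  90]
top [  77  325  327   59 8338] [231. 357.] [0.218 0.06  0.01 ] [ 70 117  90]
scene [ 30   0  41  34 669] [49. 13.] [-0.302 -0.873  0.01 ] [19 19 21]
scene [ 76   0  18  13 145] [85.  5.] [-0.373 -0.75   0.01 ] [18 15 20]
scene [245   0  29  27 507] [261.  13.] [-0.386 -0.041  0.01 ] [55 48 45]
scene [282   3  11  10  27] [287.   8.] [-0.434  0.061  0.01 ] [26 29 31]
scene [ 470    8   42   70 1106] [495.  47.] [-0.238  0.847  0.01 ] [51 92 68]
scene [282  14   6   8  31] [284.  17.] [-0.363  0.055  0.01 ] [35 36 37]
scene [508  81   4   9  26] [510.  86.] [-0.018  0.846  0.01 ] [26 59 37]
scene [ 232  146   53   44 1671] [258. 167.] [0.426 0.009 0.01 ] [21 16 18]
scene [ 324  184   50   47 1388] [350. 208.] [0.549 0.271 0.01 ] [104  48   0]
scene [137 187  19  10 118] [146. 192.] [ 0.542 -0.295  0.01 ] [73 75 73]
scene [290 238  17   8  55] [298. 241.] [0.669 0.13  0.01 ] [0 4 0]
scene [305 243   5   6  15] [307. 245.] [0.677 0.154 0.01 ] [ 0 11  2]
scene [289 251   7   8  20] [292. 256.] [0.712 0.116 0.01 ] [23 22 14]
scene [295 252   9   6  18] [299. 254.] [0.706 0.135 0.01 ] [5 9 7]
interior diff mean/max -0.12 2.1111112
```

View pics/cmp.png

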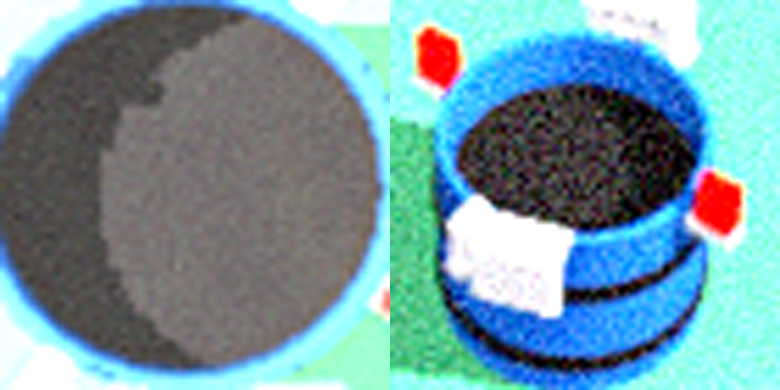

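Neither view shows any new object on the table. The drum interior is identical before and after the pour, so an opaque dark surface below the rim covers the inside. The scoop lost about 1.4 N, which is the weight of eight pebbles. I'm handing in.

```bash
python3 -c "
from station import *
print(read_state()['t']);print(finish_job())"
```

```text
34.3
the job is handed in; nothing more can be done
None
```

I handed the job in at 34.3 s on the robot's clock. One thing I couldn't confirm: I never saw the pebbles inside the drum.

**What I did**
- **Lid:** I turned it about 0.79 rad anticlockwise, lifted it out freely and set it on the felt pad.
- **Pour:** I gripped the scoop leaning back 35° and tipped it over the drum to 114° with a small shake.
- **Scoop:** I stood it back on its old spot and released it.

**Last checks**
- **Lid:** it lies flat and knob up. I estimate its centre is within about 10 mm of the pad's.
- **Scoop:** it is upright, empty and released, and the arm is well clear of everything.
- **Bystanders:** both rings and the red stone look unmoved in both views.
- **Pebbles:** an opaque dark surface below the rim hides the drum's inside, and it looked the same before and after the pour. That all eight are in the drum rests on three things:
  - The scoop is empty.
  - No new object shows on the table in either view.
  - The load on the gripper dropped by roughly 1.4 N, about the weight of eight pebbles, though single force readings vary by about ±0.7 N.

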